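# Charge the tempering oven's ball tray

## Task

Load the tempering oven: with the draw hook through the finger hole of the tray's lug, pull the charge tray out to its stop and lay the hook back on its mat; then set every steel ball from the pan into a well of the tray, one ball per well (any wells), and push the tray fully home. Leave the other things on the bench alone.

Things in the scene. Friction and masses are not known exactly. Their poses are not given: they have to be found in the camera images.
- oven: bench tempering oven, fixed: cream casing 340 deep, 380 wide, 215 high. Origin: middle of its underside, on the bench. Its front is at x = -170 mm in its own frame and looks along its own -x (about world -y), the way the tray comes out. The control panel on the front above the tray stands out 25 mm at most; nothing on it needs switching.
- tray (a joint): how far the charge tray is drawn out of the oven (m): 0 fully home, its front plate lying on the oven's front; 0.275 at the stop, fully out. It slides level with about 3 N of friction and a little damping and stays where it is left. Side rims 8 mm high run along the tray plate, 108 mm either side of its middle.
- front (a point): middle of the outer face of the tray's front plate (246 wide, 8 thick, 20 to 102 mm above the bench), 50 mm above the bench; moves with the tray, axes are the oven's. Behind it (own +x) is the level tray plate, its top at this height, with six wells: round holes 40 mm across, centred at x = 55, 130, 205 and y = -42.5, +42.5 mm. A seated ball's centre is 15 mm above the plate.
- eye (a point): centre of the finger hole (28 mm across, axis along the oven's y) in the tray's pull lug, 50 mm above the bench. The lug is an upright plate 8 mm thick, 25 to 75 mm above the bench, standing out 60 mm from the middle of the front plate; the hole is 34 mm from the front plate, 26 mm from the lug's outer end, where the tray can be pushed home. Axes are the oven's.
- hook: draw hook, lying flat on the mat, 0.22 kg. Origin: middle of the underside of its wooden handle, 120 long (own x), 28 wide, 28 high. A steel rod 10 mm thick leaves the handle's +x end 14 mm above the underside and runs to x = 150 mm, where it is bent square, still flat, to the hook's own -y, ending at y = -47 mm. Balances about 45 mm ahead of the origin.
- hook_tip (a point): on the axis of the hook's bent end, 20 mm short of its end (hook frame 150, -27, 14 mm). Axes as the hook.
- mat: black rubber mat, 260 (own x) by 130 by 4 mm thick, fixed on the bench. Origin: middle of its underside.
- pan: shallow metal sample pan, 260 (own x) by 170, fixed on the bench, rim 16 mm high, walls and floor 4 mm thick (the floor's top is 4 mm above the bench). Origin: middle of its underside.
- ball1: dark forged steel grinding ball, 50 mm across, 0.51 kg (may differ by a tenth); origin at its centre. It starts loose in the pan. Four to six of the balls are there; an absent one has no pose.
- ball2: dark forged steel grinding ball, 50 mm across, 0.51 kg (may differ by a tenth); origin at its centre. It starts loose in the pan. Four to six of the balls are there; an absent one has no pose.
- ball3: dark forged steel grinding ball, 50 mm across, 0.51 kg (may differ by a tenth); origin at its centre. It starts loose in the pan. Four to six of the balls are there; an absent one has no pose.
- ball4: dark forged steel grinding ball, 50 mm across, 0.51 kg (may differ by a tenth); origin at its centre. It starts loose in the pan. Four to six of the balls are there; an absent one has no pose.
- ball5: dark forged steel grinding ball, 50 mm across, 0.51 kg (may differ by a tenth); origin at its centre. It starts loose in the pan. Four to six of the balls are there; an absent one has no pose.
- ball6: dark forged steel grinding ball, 50 mm across, 0.51 kg (may differ by a tenth); origin at its centre. It starts loose in the pan. Four to six of the balls are there; an absent one has no pose.
- refblock: bystander: the round steel reference block, 64 mm across, 14 mm high, loose on the bench, to be left alone. Origin: middle of its underside.
- driver: bystander: the screwdriver, 170 mm long, loose on the bench, to be left alone. Origin: middle of its underside (of its lying shape).
- pipe: bystander: the short black pipe offcut standing on end, 64 mm across, 70 mm high, loose on the bench, to be left alone. Origin: middle of its underside.
- caliper: bystander: the steel vernier caliper, 190 mm long, lying flat, loose on the bench, to be left alone. Origin: middle of its underside (of its lying shape).
- oil: bystander: the small oil bottle, 52 mm across, 120 mm high, loose on the bench, to be left alone. Origin: middle of its underside.
Things that resemble listed ones, but are neither listed nor needed, are in the scene too. There is more than one size of the hook; the one meant has the size given above. Leave any turquoise look-alike of the ball6 alone.

How it is judged (in metres and radians):
On the way, in this order (a step that is already met when the one before it is completed fails the run):
1. the hook's bent end is through the lug's finger hole and the tray has been drawn out 60 mm with it (distance between hook_tip and eye below 0.026 m and value of joint tray between 0.06 and 0.2 m), for 0.1 s.
2. the tray has been drawn out to its stop (within 15 mm) with the hook still in the hole (distance between hook_tip and eye below 0.026 m and value of joint tray above 0.26 m), for 0.1 s.
3. the hook lies on its mat again and the tray is out (x of hook in the frame of mat between -0.13 and 0.13 m and y of hook in the frame of mat between -0.065 and 0.065 m and z of hook in the frame of mat below 0.015 m and value of joint tray above 0.2 m and linear speed of hook below 0.05 m/s and contact force between the fingers and hook below 0.5 N), for 0.2 s.
4. with the tray drawn out, every ball there is sits in a well, released (value of joint tray above 0.2 m and (x of ball1 in the frame of front between 0.047 and 0.063 m or x of ball1 in the frame of front between 0.122 and 0.138 m or x of ball1 in the frame of front between 0.197 and 0.213 m) and (y of ball1 in the frame of front between -0.0505 and -0.0345 m or y of ball1 in the frame of front between 0.0345 and 0.0505 m) and z of ball1 in the frame of front between 0.007 and 0.023 m and (x of ball2 in the frame of front between 0.047 and 0.063 m or x of ball2 in the frame of front between 0.122 and 0.138 m or x of ball2 in the frame of front between 0.197 and 0.213 m) and (y of ball2 in the frame of front between -0.0505 and -0.0345 m or y of ball2 in the frame of front between 0.0345 and 0.0505 m) and z of ball2 in the frame of front between 0.007 and 0.023 m and (x of ball3 in the frame of front between 0.047 and 0.063 m or x of ball3 in the frame of front between 0.122 and 0.138 m or x of ball3 in the frame of front between 0.197 and 0.213 m) and (y of ball3 in the frame of front between -0.0505 and -0.0345 m or y of ball3 in the frame of front between 0.0345 and 0.0505 m) and z of ball3 in the frame of front between 0.007 and 0.023 m and (x of ball4 in the frame of front between 0.047 and 0.063 m or x of ball4 in the frame of front between 0.122 and 0.138 m or x of ball4 in the frame of front between 0.197 and 0.213 m) and (y of ball4 in the frame of front between -0.0505 and -0.0345 m or y of ball4 in the frame of front between 0.0345 and 0.0505 m) and z of ball4 in the frame of front between 0.007 and 0.023 m and (x of ball5 in the frame of front between 0.047 and 0.063 m or x of ball5 in the frame of front between 0.122 and 0.138 m or x of ball5 in the frame of front between 0.197 and 0.213 m) and (y of ball5 in the frame of front between -0.0505 and -0.0345 m or y of ball5 in the frame of front between 0.0345 and 0.0505 m) and z of ball5 in the frame of front between 0.007 and 0.023 m and (x of ball6 in the frame of front between 0.047 and 0.063 m or x of ball6 in the frame of front between 0.122 and 0.138 m or x of ball6 in the frame of front between 0.197 and 0.213 m) and (y of ball6 in the frame of front between -0.0505 and -0.0345 m or y of ball6 in the frame of front between 0.0345 and 0.0505 m) and z of ball6 in the frame of front between 0.007 and 0.023 m and contact force between the fingers and ball1 below 0.5 N and contact force between the fingers and ball2 below 0.5 N and contact force between the fingers and ball3 below 0.5 N and contact force between the fingers and ball4 below 0.5 N and contact force between the fingers and ball5 below 0.5 N and contact force between the fingers and ball6 below 0.5 N), for 0.2 s.
At the end, for the whole second after the job is handed in: Tray home within 6 mm; every ball there is in a well of its own (centre within 8 mm of its seat along each axis); hook at rest on its mat (middle of its handle over the mat); bystanders moved less than 30 mm (value of joint tray below 0.006 m and (x of ball1 in the frame of front between 0.047 and 0.063 m or x of ball1 in the frame of front between 0.122 and 0.138 m or x of ball1 in the frame of front between 0.197 and 0.213 m) and (y of ball1 in the frame of front between -0.0505 and -0.0345 m or y of ball1 in the frame of front between 0.0345 and 0.0505 m) and z of ball1 in the frame of front between 0.007 and 0.023 m and (x of ball2 in the frame of front between 0.047 and 0.063 m or x of ball2 in the frame of front between 0.122 and 0.138 m or x of ball2 in the frame of front between 0.197 and 0.213 m) and (y of ball2 in the frame of front between -0.0505 and -0.0345 m or y of ball2 in the frame of front between 0.0345 and 0.0505 m) and z of ball2 in the frame of front between 0.007 and 0.023 m and (x of ball3 in the frame of front between 0.047 and 0.063 m or x of ball3 in the frame of front between 0.122 and 0.138 m or x of ball3 in the frame of front between 0.197 and 0.213 m) and (y of ball3 in the frame of front between -0.0505 and -0.0345 m or y of ball3 in the frame of front between 0.0345 and 0.0505 m) and z of ball3 in the frame of front between 0.007 and 0.023 m and (x of ball4 in the frame of front between 0.047 and 0.063 m or x of ball4 in the frame of front between 0.122 and 0.138 m or x of ball4 in the frame of front between 0.197 and 0.213 m) and (y of ball4 in the frame of front between -0.0505 and -0.0345 m or y of ball4 in the frame of front between 0.0345 and 0.0505 m) and z of ball4 in the frame of front between 0.007 and 0.023 m and (x of ball5 in the frame of front between 0.047 and 0.063 m or x of ball5 in the frame of front between 0.122 and 0.138 m or x of ball5 in the frame of front between 0.197 and 0.213 m) and (y of ball5 in the frame of front between -0.0505 and -0.0345 m or y of ball5 in the frame of front between 0.0345 and 0.0505 m) and z of ball5 in the frame of front between 0.007 and 0.023 m and (x of ball6 in the frame of front between 0.047 and 0.063 m or x of ball6 in the frame of front between 0.122 and 0.138 m or x of ball6 in the frame of front between 0.197 and 0.213 m) and (y of ball6 in the frame of front between -0.0505 and -0.0345 m or y of ball6 in the frame of front between 0.0345 and 0.0505 m) and z of ball6 in the frame of front between 0.007 and 0.023 m and x of hook in the frame of mat between -0.13 and 0.13 m and y of hook in the frame of mat between -0.065 and 0.065 m and z of hook in the frame of mat below 0.015 m and linear speed of hook below 0.02 m/s and linear speed of each of ball1, ball2, ball3, ball4, ball5, ball6 below 0.03 m/s); the robot touches nothing.
It fails at once if a bystander (reference block, screwdriver, pipe, caliper or oil bottle) is moved by more than 30 mm (distance of any of refblock, driver, pipe, caliper, oil from where it was at the start of the episode above 0.03 m).
Of ball1, ball2, ball3, ball4, ball5, ball6 only 4 to 6 are there at a start; the rules pass over those that are not, and their reading is None.
At some moment in a run one of hook, ball1, ball2, ball3, ball4, ball5, ball6 may be knocked a few centimetres aside while the robot is not near it.
It also fails if it takes over 210 s, if anything falls off the work surface, if the arm or the gripper's body presses on something with over 40 N, if the wrist force passes 120 N, or if a joint passes its speed limit or range.

## Robot

A 7-joint arm with a two-finger parallel gripper is mounted at the origin on the work surface. World frame = base frame: x ahead of the robot, y to its left, z up, the work surface at z = 0. Lengths are in mm, angles in rad, forces in N, time in s.
With the tool pointing down it reaches from about 400 to 900 mm from the base axis. Payload 5.5 kg.
Tool frame: the origin (TCP) lies on the centre line of the jaws, within the pads' length; the fingertips stand 17 mm ahead of it and the grasp point (between the pads) lies 2 mm behind it; z points along the fingers, y is the line along which they close (so a half turn about z gives the same grasp; the last joint's range is limited). The gripper opens to 85 mm and grips with 20 to 120 N. Pads are 22 mm wide; open, the fingers measure 114 mm over their backs; the gripper's body (76 mm by 85 mm) begins 54 mm behind the grasp point. The pads swing forward as they close: fully open they stand 13 mm farther back than shut.
Start: joints at [1.45, 0.501, -0.427, 1.55, 0.221, 1.138, -0.21], TCP at [243.422, -602.698, 248.31] pointing down, gripper open.
Joint ranges: [-2.88, 2.88], [-0.31, 2.03], [-1.54, 1.56], [0.2, 2.42], [-1.41, 4.55], [0.19, 2.02], [-2.57, 2.57]. Speed limits (rad/s): [2.57, 2.57, 3.14, 3.14, 3.14, 3.14, 3.14].

## Interface

Orientations are given as [roll, pitch, yaw] about the fixed x, y, z axes, in that order (R = Rz(yaw) Ry(pitch) Rx(roll)).
In Python, from bench import env, jaws, viewer, job_done gives the robot as it stands. The module is installed in compiled form; this text tells all that it offers. Calls block until the motion is done:
- env.move_to(position, orientation): joint-space move of the TCP to a pose.
- env.line_to(position, attitude=None, velocity=150): straight line of the TCP; attitude=None keeps the orientation; velocity is the mean speed in mm/s.
- env.goto_joints(angles): joint-space move.
- jaws.grip(opening, squeeze=None): opening from 0.0 (shut) to 1.0 (fully open); squeeze is the grip in N (None keeps the last); returns when the fingers have stopped.
- env.pause(seconds).
- env.inverse_kinematics(position, orientation): joint angles nearest the present ones, or None.
- env.get_obs(): the state.
- viewer.camera(name): name is "scene" or "top" or "wrist"; returns the picture (400x640x3 uint8, red, green, blue); there is no depth.
- viewer.calibration(name): a dict with "mtx" (3x3 intrinsics, pixels), "R" (3x3) and "t" (3): a world point X has camera coordinates R X + t. Camera axes: x right, y down, z forward; pixel columns grow to the right and rows downward; lengths in mm; the calibration is good to about 2 mm. A picture is of the moment at which its call begins: read the wrist's pose just before it. calibration takes no time and is no camera call; for the wrist camera it gives the pose at the moment of the call.
A pose or a line that the arm cannot do raises env.IKError and nothing moves.
- job_done(): hands the job in; it is judged then, once.
The state is a dict: "clock": time; "joint_positions": joint angles; "joint_velocities": joint speeds; "joint_efforts": joint torques, N m; "tcp_pos": TCP position; "orientation": TCP orientation; "ft_force": force on the tool from outside, world axes, zero at the start; "moment": the same for the moment, N m; "opening": opening from 0.0 (shut) to 1.0 (fully open); "grasp_force": force on a finger pad.
Only numpy, scipy, OpenCV 4.12 (cv2) and the standard library are available. Lean on these libraries where they do the work, as an engineer would, in place of code of your own. Each camera call takes 0.05 s, during which the arm holds its last target. There are 200 camera calls.

## Working session

There is one attempt and no reset: what is moved stays moved. The work goes in short steps, each a Python script; the robot and the scene stay as the last script left them, time stands still between calls to the robot, and variables do not carry over. Pictures are saved under pics/ and viewed, at most 14 in all, crops included, and the job is handed in when it is done.

```bash
mkdir -p pics
python3 - <<'E'
from bench import env, jaws, viewer
import cv2, numpy as np
for n in ("scene","top"):
    im=viewer.camera(n); cv2.imwrite(f"pics/{n}0.png",im[:,:,::-1])
    c=viewer.calibration(n); np.savez(f"{n}.npz",**c)
    print(n,c['mtx'].tolist(),c['R'].tolist() if hasattr(c['R'],'tolist') else c['R'],c['t'])
print(env.get_obs())
E
```

```text
scene [[418.05693097846273, 0.0, 314.8300138522702], [0.0, 418.05693097846273, 191.0636940651796], [0.0, 0.0, 1.0]] [[0.7788202423232661, 0.6271849641999031, 0.008834638028517392], [0.5001378639313575, -0.6124332657288322, -0.6121989971332004], [-0.37855137988086596, 0.4812115082895293, -0.7906543727065629]] [-449.14163189 -211.1202361  1478.05480151]
top [[418.4060161379053, 0.0, 321.5773822315988], [0.0, 418.4060161379053, 204.58368908195158], [0.0, 0.0, 1.0]] [[-0.028975569534564732, -0.9989271295751512, -0.036124869119439476], [-0.9839845708878666, 0.03486394070578793, -0.17481095472848426], [0.17588286052020102, 0.030481066864733158, -0.9839390854814228]] [  84.94768905  544.26325347 1109.36925824]
{'clock': 0.1, 'joint_positions': array([ 1.45018481,  0.50178327, -0.42680331,  1.55129705,  0.22080356,
        1.13829561, -0.210362  ]), 'joint_velocities': array([-0.00155305, -0.0023063 , -0.00144782, -0.00308285, -0.00048094,
       -0.00035022, -0.00070761]), 'joint_efforts': array([-1.05718334e-02, -5.70815885e+01, -5.83875149e+00, -2.81752503e+01,
        1.04207540e-02,  5.43073722e-03,  3.98045484e-05]), 'tcp_pos': array([ 243.1433634 , -602.19655457,  247.3645072 ]), 'orientation': array([-3.13986321e+00, -6.99567899e-05,  3.83785976e-01]), 'ft_force': array([-0.20653404, -0.00995326,  0.16840864]), 'moment': array([-0.04083452, -0.0235781 ,  0.02341776]), 'grasp_force': 0.0, 'opening': 0.9999735870963421}
```

View pics/scene0.png

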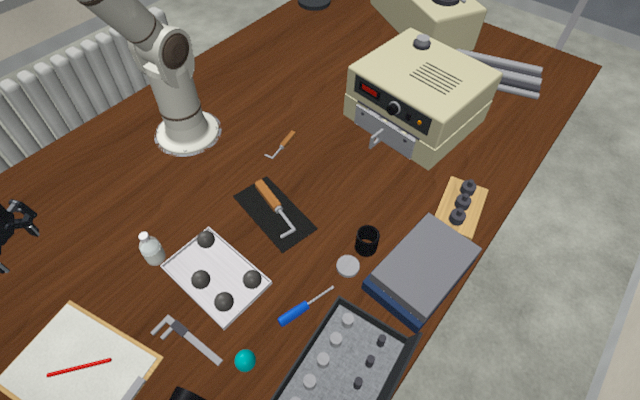

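View pics/top0.png

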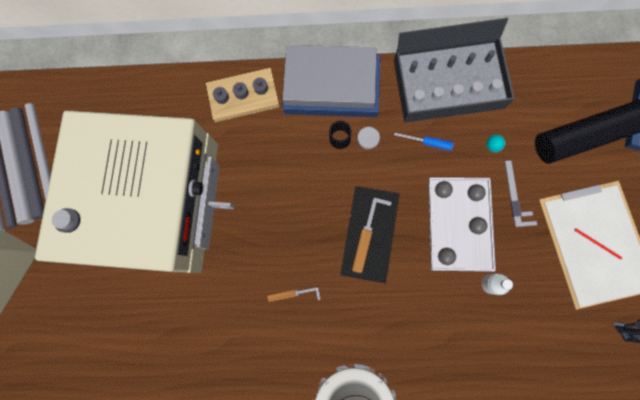

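Candidates (top image):
- **Hook:** the big one on the mat (372,235) or the small look-alike off the mat (293,295). I choose the one on the mat.
- **Balls:** in the pan at (444,189), (477,192), (478,226) and (447,256). The turquoise one (496,143) and the dark knobs on the wooden block (221–260,90) are not wanted.

Next is a close crop of the hook and the lug.

```bash
cat > h.py <<'E'
from bench import env, jaws, viewer, job_done
import cv2, numpy as np
from scipy.spatial.transform import Rotation as Ro
def pix2w(uv,z,c):
    "pixels to world points on the plane of height z (mm)"
    uv=np.atleast_2d(np.float64(uv)); d=np.c_[uv,np.ones(len(uv))]@np.linalg.inv(c['mtx']).T@np.asarray(c['R'])
    o=-np.asarray(c['R']).T@np.asarray(c['t'])
    return o+d*((np.asarray(z)-o[2])/d[:,2])[:,None]
def w2pix(X,c):
    p=(np.atleast_2d(X)@np.asarray(c['R']).T+c['t'])@np.asarray(c['mtx']).T
    return p[:,:2]/p[:,2:]
def snap(n,f=None):
    c=viewer.calibration(n); im=viewer.camera(n)[:,:,::-1].copy()
    if f: cv2.imwrite(f'pics/{f}.png',im)
    return im,c
def down(yaw): return [np.pi,0,yaw]
def st():
    o=env.get_obs(); print('t%.1f'%o['clock'],o['tcp_pos'].round(1),o['orientation'].round(3),'op%.3f gf%.1f'%(o['opening'],o['grasp_force']),'F',o['ft_force'].round(1),'q',o['joint_positions'].round(2)); return o
E
python3 - <<'E'
import cv2,numpy as np
from h import *
c=dict(np.load('top.npz')); im=cv2.imread('pics/top0.png')
a=cv2.resize(im[180:290,335:405],None,fx=5,fy=5,interpolation=cv2.INTER_CUBIC)
b=cv2.resize(im[155:265,185:245],None,fx=5,fy=5,interpolation=cv2.INTER_CUBIC)
cv2.imwrite('pics/c1.png',np.hstack([a,b]))
g=cv2.cvtColor(im,cv2.COLOR_BGR2GRAY)
sub=g[175:275,428:497]
m=(cv2.GaussianBlur(sub,(3,3),0)<95).astype(np.uint8)
n,l,s,ce=cv2.connectedComponentsWithStats(m)
for i in range(1,n):
    if s[i,4]>100: 
        p=ce[i]+[428,175]; print(s[i],p.round(1),pix2w(p,29,c).round(0))
print(pix2w([[208,157],[213,205],[232,206],[200,247],[358,271],[376,203],[391,202],[430,178],[492,178],[495,270],[433,270]],0,c).round(0))
E
```

```text
[  0   0  69  84 367] [486.4 198.2] [[ 552. -392.   29.]]
[  0  37  65  63 297] [447.6 263.4] [[ 376. -270.   29.]]
[[ 712.  403.    0.]
 [ 566.  386.    0.]
 [ 561.  330.    0.]
 [ 444.  421.    0.]
 [ 363.  -28.    0.]
 [ 555.  -88.    0.]
 [ 556. -131.    0.]
 [ 623. -247.    0.]
 [ 616. -424.    0.]
 [ 355. -406.    0.]
 [ 360. -236.    0.]]
```

View pics/c1.png

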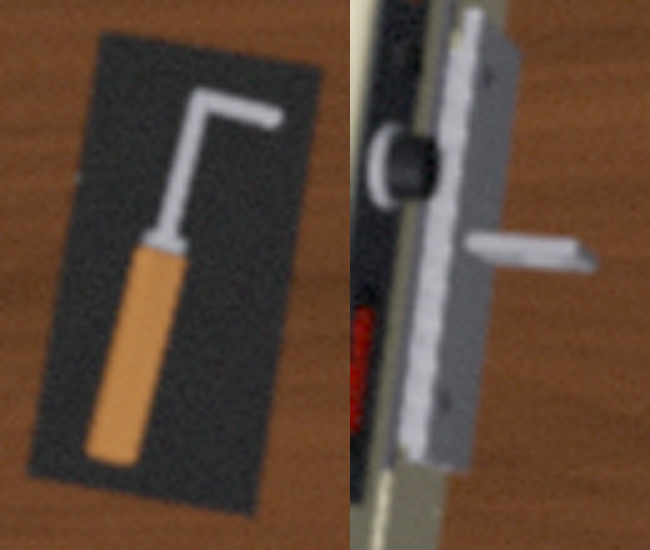

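The crop shows the hook on the mat: rod 10 mm, bend at top px (375.6,199.4), tip end (391,204), handle end (357.4,271.6). The lug's top runs from (209,203) to (230,204.4). I'll compute poses and take near views with the wrist camera.

Run:
```python
from h import *
c=dict(np.load('top.npz'))
h=pix2w([[375.6,199.4],[391,204],[357.4,271.6],[367.4,230]],[20,20,30,30],c); print('hook',h.round(1))
d=h[0]-h[2]; print('hookyaw',np.arctan2(d[1],d[0]))
f=pix2w([[210,157.4],[197.4,246]],102,c); print('plate top',f.round(1)); d=f[0]-f[1]; print('oveny->yaw', np.arctan2(d[1],d[0])-np.pi/2+np.pi)
print('lug',pix2w([[209,203],[230,204.4]],75,c).round(1))
env.move_to([480,-60,330],down(0.0)); st()
i1,_=snap('wrist','w_hook'); c1=viewer.calibration('wrist'); np.savez('wh.npz',**c1)
env.move_to([560,220,300],down(np.pi/2)); st()
i2,_=snap('wrist','w_lug'); np.savez('wl.npz',**viewer.calibration('wrist'))
print(c1['R'],c1['t'],c1['mtx'])
cv2.imwrite('pics/w1.png',np.vstack([cv2.resize(x,(480,300)) for x in(i1,i2)]))
```

```text
hook [[ 561.5  -85.2   20. ]
 [ 546.7 -127.9   20. ]
 [ 360.9  -24.4   30. ]
 [ 474.1  -57.1   30. ]]
hookyaw -0.2943756251760387
plate top [[678.6 365.9 102. ]
 [438.5 394.9 102. ]]
oveny->yaw 1.450422922196843
lug [[557.5 374.6  75. ]
 [551.5 316.6  75. ]]
t2.2 [480.  -61.1 329.9] [ 3.142e+00  0.000e+00 -2.000e-03] op0.999 gf0.0 F [-0.9  0.5  0.6] q [ 0.93  0.18 -0.95  1.84  0.16  1.2  -1.65]
t3.4 [560.6 218.3 299.7] [-3.141e+00  1.000e-03  1.567e+00] op0.997 gf0.0 F [-0.5 -0.4  1.1] q [ 0.38  0.59 -1.15  1.6   0.55  1.31 -0.86]
[[-1.59692341e-03 -9.99998693e-01 -2.51034583e-04]
 [-9.59186437e-01  1.46076397e-03  2.82770657e-01]
 [-2.82769921e-01  6.92352050e-04 -9.59187517e-01]] [-60.09729607 401.52427803 592.91139692] [[329.29325189   0.         324.4961101 ]
 [  0.         329.29325189 196.32055996]
 [  0.           0.           1.        ]]
```

View pics/w1.png

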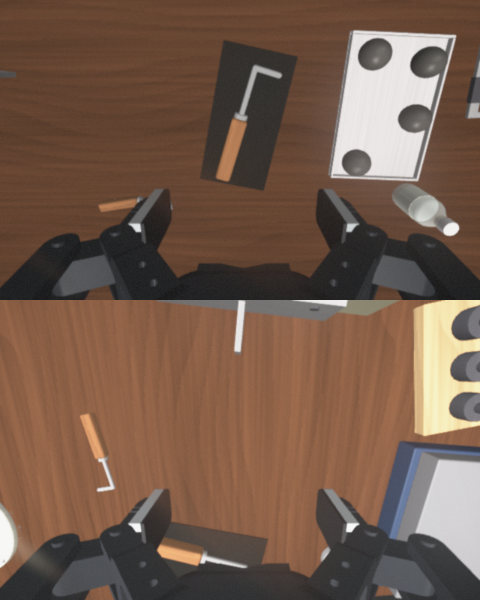

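Run:
```python
from h import *
c=dict(np.load('wh.npz')); im=cv2.imread('pics/w_hook.png')
hsv=cv2.cvtColor(im,cv2.COLOR_BGR2HSV)
m=((hsv[:,:,1]>130)&(hsv[:,:,2]>130)).astype(np.uint8); m[:, :250]=0; m[260:]=0; m[:,360:]=0
n,l,s,ce=cv2.connectedComponentsWithStats(m); i=1+s[1:,4].argmax(); print(s[i])
r=cv2.minAreaRect(np.argwhere(l==i)[:,::-1].astype(np.float32)); box=cv2.boxPoints(r)
b=pix2w(box,30,c); print('handle box',b.round(1).tolist(),'mid',b.mean(0).round(1))
print('bend,tip',pix2w([[344,90.7],[374.7,101]],20,c).round(1))
# lug
c=dict(np.load('wl.npz')); im=cv2.imread('pics/w_lug.png')
g=cv2.cvtColor(im,cv2.COLOR_BGR2GRAY)
cv2.imwrite('pics/lugc.png',cv2.resize(im[0:90,230:420],None,fx=4,fy=4,interpolation=cv2.INTER_CUBIC))
for row in range(10,72,8): print(row,''.join('%4d'%v for v in g[row,306:332]))
print([ (r,int(g[r,316])) for r in range(60,80)])
```

```text
[ 289  159   39   82 1290]
handle box [[369.4, -8.1, 30.0], [479.3, -41.8, 30.0], [472.1, -65.7, 30.0], [361.2, -33.7, 30.0]] mid [420.5 -37.3  30. ]
bend,tip [[ 563.   -85.6   20. ]
 [ 550.5 -124.7   20. ]]
10  116 117 116 116 112 115 114 116 115 116 137 190 228 233 232 231 231 230 231 221 162 121 119 119 118 118
18  110 105 106 104 105 104 102  99 105 115 168 226 234 231 230 230 231 230 222 170 119 110 104 103 102 104
26  110 106 105 104 105 105 106 106 112 148 214 231 232 230 229 230 230 224 186 133 105 106 109 110 110 108
34  107 107 106 104 102 103 106 107 135 194 229 232 229 229 231 231 226 206 149 111 108 106 108 108 109 109
42  107 105 107 103 107 108 108 116 168 224 232 230 229 231 230 230 218 167 116 109 109 110 113 114 110 108
50  108 107 106 107 105 106 111 156 223 232 230 228 231 231 230 225 186 130 106 104 107 110 113 115 111 109
58  107 105 107 102 105 109 143 208 230 232 229 229 231 230 222 184 134 108 107 112 113 114 114 115 112 107
66  106 108 107 109 110 124 174 223 231 229 231 233 233 227 203 141 105 102 103 109 112 117 115 114 111 109
[(60, 229), (61, 230), (62, 229), (63, 231), (64, 230), (65, 231), (66, 231), (67, 224), (68, 201), (69, 143), (70, 119), (71, 118), (72, 111), (73, 111), (74, 106), (75, 105), (76, 101), (77, 105), (78, 106), (79, 104)]
```

View pics/lugc.png

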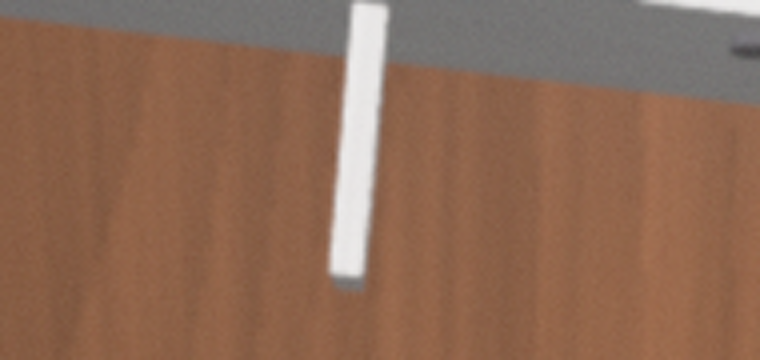

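Run:
```python
from h import *
c=dict(np.load('wl.npz'))
print('lug',pix2w([[321.5,10],[316.5,68.5]],75,c).round(1))
o=np.array([419.5,-41.0]); y=-0.293; d=np.array([np.cos(y),np.sin(y)])
g=o+35*d
env.move_to([*g,120],down(y)); env.line_to([*g,24],velocity=100); st()
jaws.grip(0.0,60); st()
env.line_to([*g,150],velocity=100); st()
im,_=snap('wrist','w_held'); np.savez('whe.npz',**viewer.calibration('wrist'))
```

```text
lug [[559.5 370.8  75. ]
 [554.1 318.9  75. ]]
t5.9 [453.5 -51.1  24.4] [-3.141e+00 -1.000e-03 -2.930e-01] op0.998 gf0.0 F [-0.4 -0.2 -0.5] q [ 0.52  0.58 -0.56  2.16  0.58  0.55 -2.33]
t6.4 [453.5 -51.   24.5] [-3.141e+00 -1.000e-03 -2.930e-01] op0.317 gf59.7 F [-0.5  0.6  5.7] q [ 0.52  0.58 -0.56  2.16  0.58  0.55 -2.33]
t7.8 [452.5 -51.1 149.4] [-3.142e+00  1.000e-03 -2.930e-01] op0.317 gf59.1 F [-0.3  0.2 -2.4] q [ 0.7   0.35 -0.75  2.1   0.34  0.81 -2.12]
```

View pics/w_held.png

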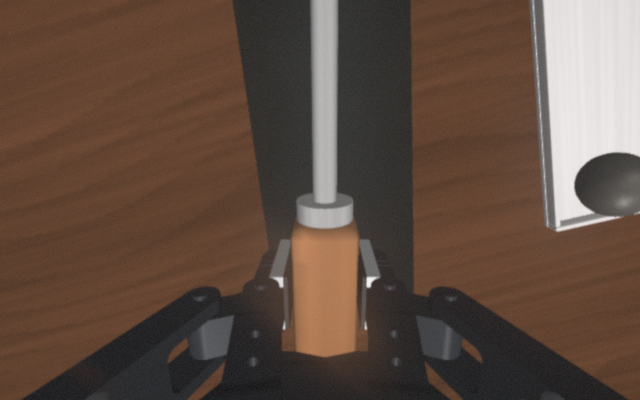

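The hook is held straight in the jaws: the handle's +x end is at about (326,225) and the rod points straight ahead. Next I move to the pre-insert pose and check in the top view.

```bash
cat >> h.py <<'E'
YO=1.457; ex=np.array([np.cos(YO),np.sin(YO)]); ey=np.array([-np.sin(YO),np.cos(YO)])  # oven axes
EYE=np.array([556.,343.5])
def tcp_for_tip(tip): # hook held at hook x=35, hook yaw = YO
    return tip-(150-35)*ex+27*ey
E
python3 - <<'E'
from h import *
c=dict(np.load('whe.npz')); print('handle end',pix2w([[326,225]],158,c).round(1))
pre=EYE+60*ey
a=tcp_for_tip(pre-120*ex); b=tcp_for_tip(pre)
env.move_to([*a,150],down(YO)); env.line_to([*a,56]); env.line_to([*b,56],velocity=100); st()
t,ct=snap('top','t1'); s,cs=snap('scene','s1'); w,cw=snap('wrist','w_pre'); np.savez('wpre.npz',**viewer.calibration('wrist'))
z=cv2.resize(t[170:250,190:290],None,fx=4,fy=4,interpolation=cv2.INTER_CUBIC)
z2=cv2.resize(s[100:200,330:430],(400,400),interpolation=cv2.INTER_CUBIC)
cv2.imwrite('pics/pre.png',np.vstack([np.hstack([z,z2[:320]]),cv2.resize(w,(800,500))[:280]]))
for n,X in (('tip',[*(pre+0*ex),55]),('bend',[*(pre+27*ey),55]),('eyetop',[*EYE,75])):
    print(n,w2pix([X],ct).round(1),w2pix([X],cw).round(1))
E
```

```text
handle end [[478.2 -59.  158. ]]
t11.1 [456.5 238.1  55.8] [-3.141e+00  1.000e-03  1.456e+00] op0.317 gf59.1 F [-0.6  0.4 -2.1] q [ 0.19  0.74 -0.93  2.    0.82  0.83 -1.33]
tip [[219.5 225.8]] [[403.5 -38.8]]
bend [[218.3 235.5]] [[321.6 -38.7]]
eyetop [[220.3 203.1]] [[641.2 -68.4]]
```

View pics/pre.png

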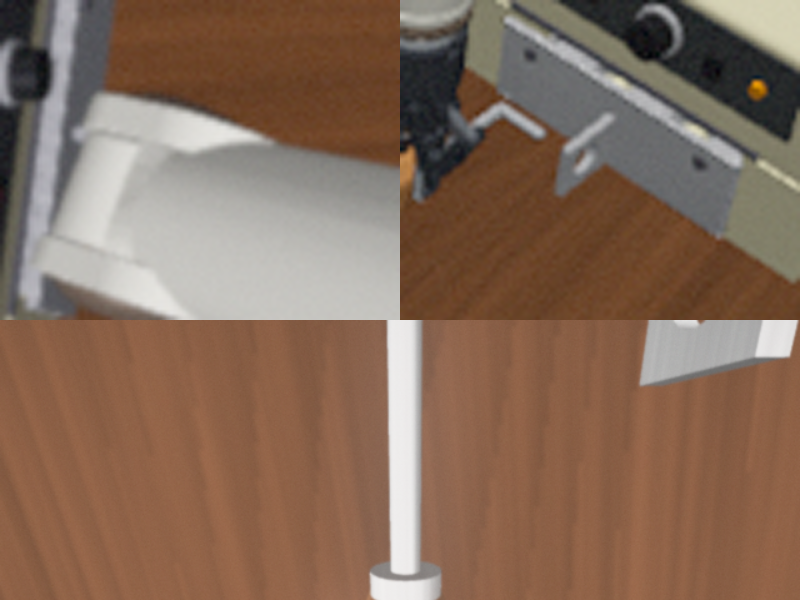

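The arm hides the hook in the top view, but the scene crop shows it: bend at about scene px (355.5,126.3), tip end at (365.2,133) and hole at (375.8,140). I'll compare these with the predicted projections.

Run:
```python
from h import *
c=viewer.calibration('scene'); pre=EYE+60*ey
for n,p,z in (('bend',pre+27*ey,50),('tipend',pre-20*ey,50),('eye',EYE,50),('lugendtop',EYE-26*ex,75),('lugendbot',EYE-26*ex,25)):
    print(n,w2pix([[*p,z]],c).round(1), 'd/dx,d/dz px per 10mm',(w2pix([[*(p+10*ex),z]],c)-w2pix([[*p,z]],c)).round(1),(w2pix([[*p,z+10]],c)-w2pix([[*p,z]],c)).round(1))
s=cv2.imread('pics/s1.png'); cv2.imwrite('pics/s1c.png',cv2.resize(s[115:160,345:400],None,fx=12,fy=12,interpolation=cv2.INTER_CUBIC))
```

```text
bend [[355.3 125.8]] d/dx,d/dz px per 10mm [[ 1.9 -1.4]] [[ 0.3 -2.2]]
tipend [[365.7 132.8]] d/dx,d/dz px per 10mm [[ 1.9 -1.5]] [[ 0.3 -2.2]]
eye [[374.8 138.8]] d/dx,d/dz px per 10mm [[ 1.9 -1.5]] [[ 0.4 -2.1]]
lugendtop [[370.5 137.4]] d/dx,d/dz px per 10mm [[ 2.  -1.5]] [[ 0.4 -2.2]]
lugendbot [[368.8 148. ]] d/dx,d/dz px per 10mm [[ 1.9 -1.5]] [[ 0.3 -2.1]]
```

View pics/s1c.png

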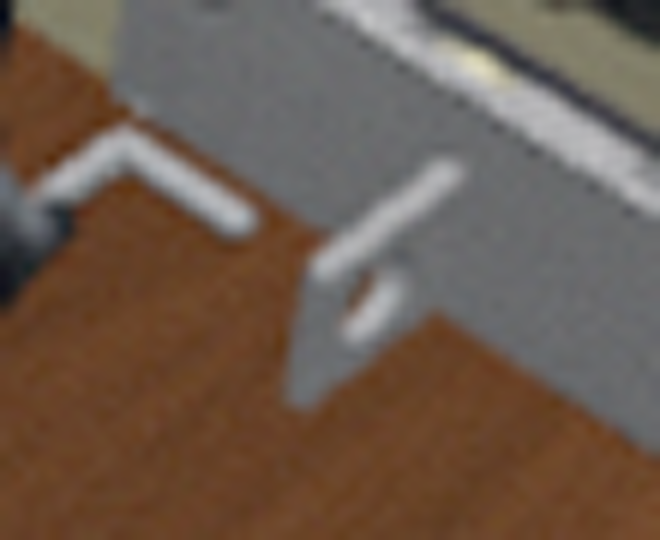

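The hook and lug agree with the prediction to about 3 mm, so I shift 2.5 mm along the oven's x and insert.

```bash
sed -i 's/^EYE=.*/EYE=np.array([556.3,346.0])/' h.py
python3 - <<'E'
from h import *
for k in (60,35,15,0):
    env.line_to([*tcp_for_tip(EYE+k*ey),56],velocity=60); o=st()
    if np.linalg.norm(o['ft_force'][:2])>8: print('contact'); break
else:
    for k in (20,40,80): 
        env.line_to([*tcp_for_tip(EYE-k*ex),56],velocity=60); st()
    s,c=snap('scene','s2'); cv2.imwrite('pics/s2c.png',cv2.resize(s[110:190,310:410],None,fx=6,fy=6,interpolation=cv2.INTER_CUBIC))
E
```

```text
t11.5 [456.9 241.8  56.1] [ 3.141 -0.     1.457] op0.314 gf59.1 F [-0.   1.  -2.7] q [ 0.19  0.74 -0.93  2.    0.82  0.83 -1.33]
t12.0 [481.7 238.7  55.9] [-3.141 -0.     1.456] op0.319 gf59.1 F [-1.1  0.  -2.2] q [ 0.2   0.76 -0.93  1.95  0.82  0.86 -1.29]
t12.5 [501.8 236.5  55.9] [-3.141 -0.     1.456] op0.311 gf59.1 F [ 0.   0.4 -1.9] q [ 0.2   0.78 -0.92  1.91  0.82  0.88 -1.26]
t12.9 [516.9 234.7  56. ] [ 3.142 -0.     1.456] op0.315 gf59.1 F [-0.2 -0.2 -2.2] q [ 0.2   0.8  -0.92  1.88  0.82  0.9  -1.24]
t13.4 [514.1 213.8  55.9] [-3.141e+00  1.000e-03  1.456e+00] op0.314 gf59.5 F [-0.1 -0.2 -1.8] q [ 0.24  0.79 -0.92  1.9   0.82  0.88 -1.21]
t13.9 [511.9 194.4  55.9] [-3.141e+00  1.000e-03  1.456e+00] op0.316 gf59.7 F [ 0.1  0.4 -3.3] q [ 0.28  0.78 -0.92  1.92  0.82  0.87 -1.19]
t14.7 [507.2 154.6  55.9] [-3.141e+00  1.000e-03  1.456e+00] op0.315 gf59.7 F [ 0.4 -0.5 -2.4] q [ 0.37  0.75 -0.93  1.97  0.82  0.85 -1.14]
```

View pics/s2c.png

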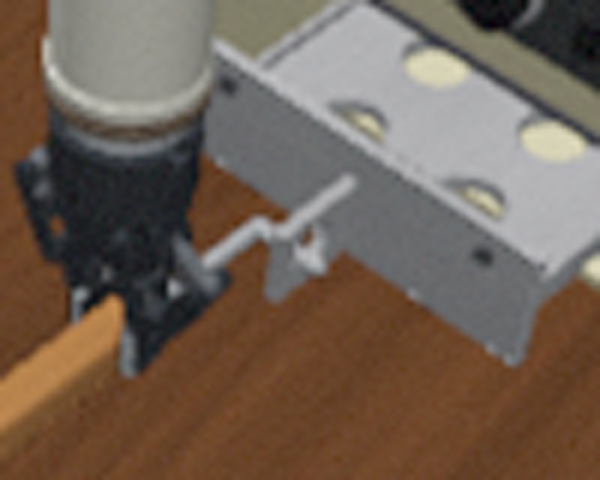

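The tray is coming out with the bent end visibly through the lug at about (305,240) in the crop. I continue pulling to the stop.

Run:
```python
from h import *
env.line_to([*tcp_for_tip(EYE-250*ex),56],velocity=80); st()
for k in range(255,300,4):
    env.line_to([*tcp_for_tip(EYE-k*ex),56],velocity=30); o=env.get_obs(); print(k,o['ft_force'].round(1),o['tcp_pos'].round(1))
    if o['ft_force'][:2]@ex>8: break
env.pause(0.3); o=st()
K=k-0.0
for kk in (k-5,k-11): env.line_to([*tcp_for_tip(EYE-kk*ex),56],velocity=40)
st()
s,c=snap('scene','s3'); cv2.imwrite('pics/s3c.png',cv2.resize(s[110:250,250:420],None,fx=4,fy=4,interpolation=cv2.INTER_CUBIC))
```

```text
t17.0 [487.7 -13.4  55.9] [-3.141  0.     1.458] op0.313 gf59.7 F [ 1.4  1.6 -1.2] q [ 0.73  0.7  -0.95  2.07  0.82  0.8  -0.84]
255 [ 0.8  0.4 -2.7] [487.  -19.   55.8]
259 [ 0.7  1.1 -1.3] [486.6 -23.   55.9]
263 [-0.5  1.2 -2.1] [486.2 -27.   55.9]
267 [-1.4  1.1 -2.2] [485.8 -31.   55.9]
271 [-0.7  0.2 -2. ] [485.5 -34.9  55.9]
275 [ 0.8  3.7 -3.8] [485.2 -38.   56. ]
279 [ 2.2 13.1 -6.6] [485.6 -38.4  56.3]
t19.3 [485.6 -38.4  56.2] [ 3.14  -0.006  1.46 ] op0.315 gf59.6 F [ 2.6 11.3 -6.3] q [ 0.79  0.7  -0.95  2.07  0.82  0.79 -0.78]
t19.9 [486.1 -31.8  56.1] [3.141e+00 1.000e-03 1.457e+00] op0.314 gf60.2 F [-0.1  0.9 -2.1] q [ 0.76  0.7  -0.95  2.07  0.82  0.8  -0.81]
```

View pics/s3c.png

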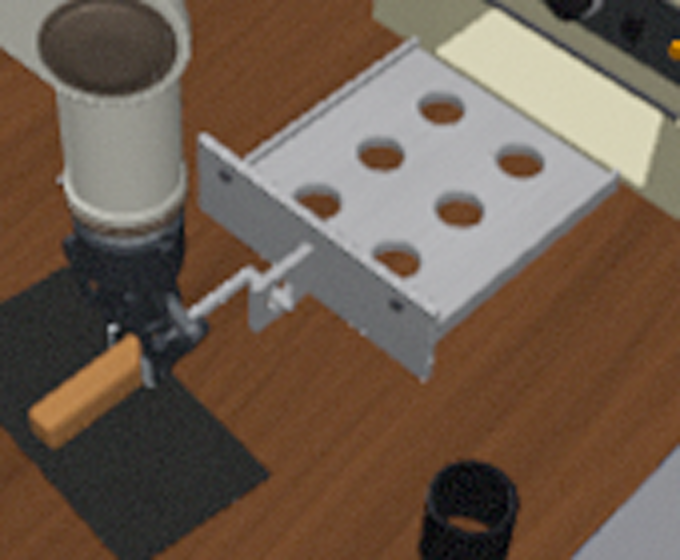

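The tray is at its stop, with all six wells visible. I withdraw the hook and lay it back.

Run:
```python
from h import *
for k in (25,65):
    env.line_to([*tcp_for_tip(EYE-268*ex+k*ey),56],velocity=60); o=st()
p=tcp_for_tip(EYE-300*ex+65*ey); env.line_to([*p,56]); env.line_to([*p,150]); 
g=[453,-51]; env.move_to([*g,130],down(-0.293)); env.line_to([*g,40],velocity=100); env.line_to([*g,25],velocity=30); st()
jaws.grip(1.0); env.line_to([*g,200]); st()
env.move_to([430,-300,330],down(0.)); 
snap('top','t4')
t=cv2.imread('pics/t4.png'); w,cw=snap('wrist','w4'); np.savez('w4.npz',**viewer.calibration('wrist'))
cv2.imwrite('pics/v4.png',np.vstack([cv2.resize(t[110:290,190:430],(700,525)[:2]),])) 
st()
```

```text
t20.5 [461.1 -28.8  56.1] [3.141 0.    1.457] op0.312 gf60.2 F [-0.8 -0.1 -2. ] q [ 0.78  0.67 -0.96  2.13  0.82  0.77 -0.83]
t21.3 [421.9 -24.2  56.2] [3.141 0.    1.457] op0.318 gf60.2 F [-0.6 -0.4 -2.2] q [ 0.81  0.62 -0.98  2.22  0.82  0.72 -0.86]
t25.6 [452.9 -50.9  24.8] [-3.142  0.    -0.293] op0.316 gf60.3 F [-0.5  0.1 -2.7] q [ 0.51  0.57 -0.54  2.16  0.56  0.55 -2.31]
t27.5 [452.3 -51.  199.2] [ 3.142e+00  2.000e-03 -2.930e-01] op1.004 gf0.0 F [-0.   0.8 -1.1] q [ 0.74  0.26 -0.77  2.06  0.23  0.91 -2.03]
t28.7 [ 430.4 -298.   329.2] [-3.14e+00  1.00e-03  3.00e-03] op0.996 gf0.0 F [ 0.1 -0.   0.2] q [ 1.2   0.24 -0.75  1.76  0.17  1.21 -1.17]
```

View pics/v4.png

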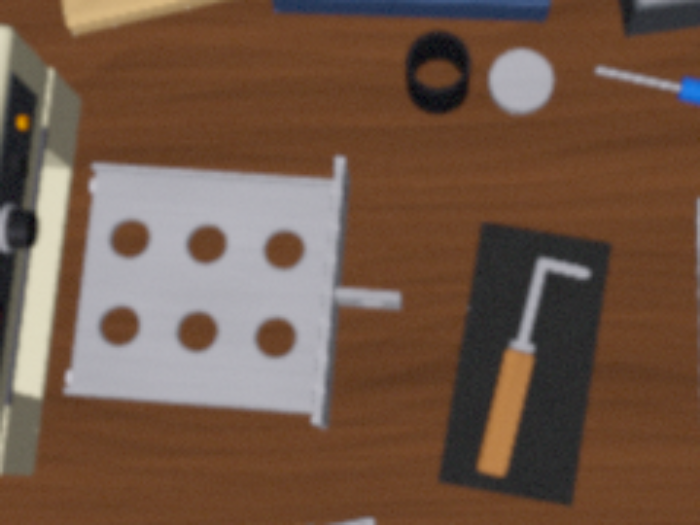

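View pics/w4.png

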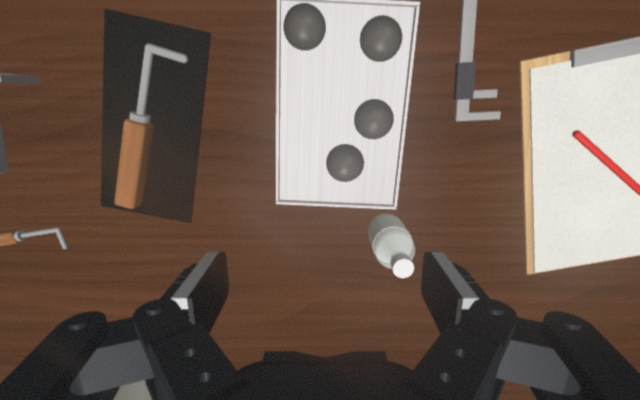

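The hook lies on the mat and the tray is out. One ball has been knocked: the fourth is now at wrist px (345,162), and the others are at (304,27), (380,38) and (373,119). Next I fit the wells and balls.

```bash
cat >> h.py <<'E'
def balls(im,c,near=None):
    "dark grey round blobs, world centre at z=29 (pan floor + radius)"
    hsv=cv2.cvtColor(cv2.medianBlur(im,5),cv2.COLOR_BGR2HSV)
    m=((hsv[:,:,2]<135)&(hsv[:,:,1]<50)&(hsv[:,:,2]>25)).astype(np.uint8)
    poly=w2pix([[355,-215,0],[355,-440,0],[640,-445,0],[640,-215,0]],c) if near is None else None
    if poly is not None:
        k=np.zeros_like(m); cv2.fillPoly(k,[poly.astype(np.int32)],1); m&=k
    m=cv2.morphologyEx(m,cv2.MORPH_OPEN,np.ones((9,9),np.uint8))
    n,l,s,ce=cv2.connectedComponentsWithStats(m); r=[]
    for i in range(1,n):
        w,h,a=s[i,2:]
        if a>300 and .7<w/h<1.4 and a/(w*h)>.68: r.append((*ce[i].round(1),a,*pix2w(ce[i],29,c)[0,:2].round(1)))
    return r
E
python3 - <<'E'
from h import *
c=dict(np.load('top.npz')); t=cv2.imread('pics/t4.png')
px=np.array([(285,249),(276,337),(207,244),(197,331),(130,238),(120,326)])/2.917+[190,110]
hsv=cv2.cvtColor(t,cv2.COLOR_BGR2HSV); m=(hsv[:,:,1]>70).astype(np.uint8)
n,l,s,ce=cv2.connectedComponentsWithStats(m)
P=[]
for p in px:
    d=np.linalg.norm(ce-p,axis=1); i=d.argmin(); print(p.round(1),ce[i].round(1),s[i,4]); P.append(ce[i])
W=pix2w(P,50,c)[:,:2]; print(W.round(1))
# oven frame: own y = ey ; rows: upper (larger world x) = own -y
M=np.array([(55,-42.5),(55,42.5),(130,-42.5),(130,42.5),(205,-42.5),(205,42.5)])
mc=M-M.mean(0); wc=W-W.mean(0)
U,S,V=np.linalg.svd(mc.T@wc); R=(V.T@U.T); print('yaw',np.arctan2(R[1,0],R[0,0]),'det',np.linalg.det(R),'scale',S.sum()/(mc**2).sum())
print('front',(W.mean(0)-R@M.mean(0)).round(1),'resid',(wc-mc@R.T).round(1))
im=cv2.imread('pics/w4.png'); cw=dict(np.load('w4.npz'))
for b in balls(im,cw): print(b)
print('oil base', pix2w([[383,222]],0,cw))
print('pan',pix2w([[277,204],[397,208],[418,2]],16,cw).round(0))
E
```

```text
[287.7 195.4] [287.  195.4] 116
[284.6 225.5] [284.2 225.5] 122
[261.  193.6] [260.6 193.4] 111
[257.5 223.5] [257.5 223.4] 120
[234.6 191.6] [234.3 191.4] 108
[231.1 221.8] [230.7 221.3] 118
[[576.2 163. ]
 [491.9 172.1]
 [584.5 237.1]
 [500.3 245.9]
 [592.9 311.3]
 [508.4 320.5]]
yaw 1.4606706662297646 det 0.9999999999999997 scale 0.996183906169737
front [528.1 112.4] resid [[-0.2  0.6]
 [-0.   0.3]
 [-0.1  0.1]
 [ 0.2 -0.4]
 [ 0.1 -0.2]
 [ 0.1 -0.4]]
(np.float64(304.0), np.float64(26.3), np.int32(1525), np.float64(584.5), np.float64(-273.1))
(np.float64(380.7), np.float64(38.0), np.int32(1472), np.float64(572.4), np.float64(-363.3))
(np.float64(373.3), np.float64(118.5), np.int32(1174), np.float64(479.8), np.float64(-358.8))
(np.float64(344.6), np.float64(161.0), np.int32(962), np.float64(425.5), np.float64(-323.7))
oil base [[ 329.69285951 -383.84809065    0.        ]]
pan [[ 362. -231.   16.]
 [ 357. -399.   16.]
 [ 613. -407.   16.]]
```

```bash
cat >> h.py <<'E'
YT=1.4607; F0=np.array([528.1,112.4]); RT=np.array([[np.cos(YT),-np.sin(YT)],[np.sin(YT),np.cos(YT)]])
def look():
    env.move_to([430,-300,330],down(0.)); env.pause(.2)
    im,_=snap('wrist'); return im,balls(im,viewer.calibration('wrist'))
def pick_place(xy,well,yaw=-0.5):
    w=F0+RT@np.array(well)
    env.move_to([*xy,120],down(yaw)); jaws.grip(0.8); env.line_to([*xy,33],velocity=100)
    jaws.grip(0.0,50); env.line_to([*xy,150]); o=st()
    if not .45<o['opening']<.7 or o['grasp_force']<5: print('NO BALL'); return False
    env.move_to([*w,190],down(YT)); o=st()
    if o['grasp_force']<5: print('LOST'); return False
    env.line_to([*w,90],velocity=120); env.line_to([*w,71],velocity=50); o=st()
    jaws.grip(0.8); env.line_to([*w,190]); return True
E
python3 - <<'E'
from h import *
im,b=look(); 
for x in b: print([float(v) for v in x])
d=min(b,key=lambda v:v[3])
pick_place(d[3:5],(130,-42.5))
im,b=look()
for x in b: print([float(v) for v in x])
t,c=snap('top','t5'); cv2.imwrite('pics/t5c.png',np.vstack([cv2.resize(t[150:290,200:340],(500,500))]))
E
```

```text
[301.9, 26.5, 1508.0, 584.5, -273.3]
[378.2, 38.0, 1469.0, 572.2, -363.3]
[371.4, 118.4, 1163.0, 479.6, -358.9]
[342.8, 161.0, 960.0, 425.3, -323.7]
t32.6 [ 424.3 -323.3  149. ] [-3.141e+00  2.000e-03 -5.000e-01] op0.559 gf52.2 F [-0.8 -0.4 -5.9] q [ 1.08  0.46 -0.6   1.92  0.33  0.86 -1.76]
t34.7 [585.4 234.8 189.6] [3.142e+00 2.000e-03 1.457e+00] op0.557 gf52.1 F [ 0.6  0.4 -4.4] q [ 0.3   0.77 -1.1   1.64  0.73  1.2  -1.08]
t36.2 [586.1 239.5  72.6] [ 3.138 -0.005  1.462] op0.556 gf53.3 F [2.4 5.  3.5] q [ 0.23  0.9  -0.99  1.7   0.86  1.03 -1.16]
[302.7, 26.9, 1500.0, 584.4, -273.4]
[378.9, 38.5, 1459.0, 572.2, -363.4]
[372.0, 118.6, 1142.0, 479.8, -359.1]
```

View pics/t5c.png

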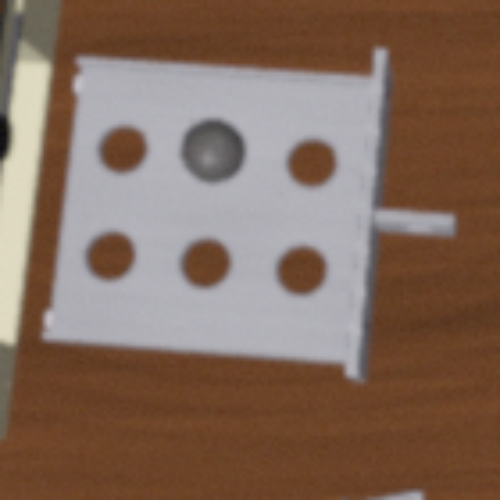

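The ball is seated in the well (crop 213,151). I do the remaining three the same way, looking before each pick.

```bash
sed -i 's/\*w,71\]/*w,75]/' h.py
python3 - <<'E'
from h import *
for well in ((130,42.5),(55,-42.5),(55,42.5)):
    im,b=look(); print(len(b))
    d=min(b,key=lambda v:v[3])
    if not pick_place(d[3:5],well): break
im,b=look(); print(b); cv2.imwrite('pics/w6.png',im)
t,c=snap('top','t6'); cv2.imwrite('pics/t6c.png',np.hstack([cv2.resize(t[150:290,200:340],(400,400)),cv2.resize(t[150:290,340:480],(400,400))]))
st()
E
```

```text
3
t43.8 [ 478.8 -358.8  148.9] [ 3.141e+00  2.000e-03 -5.000e-01] op0.557 gf52.2 F [ 0.  -0.5 -5.5] q [ 1.28  0.7  -0.96  1.76  0.65  1.04 -1.99]
t45.9 [501.  244.7 189.7] [3.142e+00 1.000e-03 1.458e+00] op0.555 gf52.1 F [-0.7 -0.5 -4.7] q [ 0.34  0.67 -1.16  1.83  0.68  1.12 -1.18]
t47.4 [500.3 246.5  75. ] [ 3.141 -0.     1.461] op0.556 gf52.4 F [ 1.2  0.9 -3.9] q [ 0.24  0.8  -1.01  1.89  0.85  0.95 -1.29]
2
t54.4 [ 571.2 -363.3  148.6] [ 3.141e+00  2.000e-03 -5.000e-01] op0.557 gf52.2 F [ 0.1  0.9 -4.8] q [ 1.12  0.82 -0.93  1.54  0.7   1.15 -2.03]
t56.3 [577.1 160.7 189.6] [-3.142e+00  1.000e-03  1.458e+00] op0.557 gf52.1 F [-0.  -0.1 -4.8] q [ 0.52  0.84 -1.28  1.72  0.85  1.26 -1.08]
t57.8 [576.7 162.7  75.1] [ 3.141e+00 -1.000e-03  1.461e+00] op0.558 gf52.4 F [ 1.1  1.1 -3.7] q [ 0.46  0.96 -1.15  1.79  0.99  1.1  -1.16]
1
t64.6 [ 583.3 -273.4  148.7] [ 3.141e+00  2.000e-03 -5.000e-01] op0.560 gf52.2 F [ 0.1 -0.4 -5.8] q [ 0.97  0.72 -0.84  1.64  0.6   1.06 -2.12]
t66.3 [492.7 170.4 189.7] [-3.142e+00  1.000e-03  1.458e+00] op0.557 gf52.1 F [ 0.1  0.7 -4.3] q [ 0.58  0.71 -1.33  1.91  0.77  1.16 -1.15]
t67.7 [492.1 171.9  75. ] [ 3.141 -0.     1.461] op0.559 gf52.4 F [-0.   1.2 -4.2] q [ 0.46  0.84 -1.15  1.98  0.95  0.99 -1.27]
[]
t71.0 [ 430.3 -299.4  329.9] [-3.141e+00  0.000e+00  1.000e-03] op0.799 gf0.0 F [-0.3  0.3 -0. ] q [ 1.51  0.38 -1.2   1.75  0.37  1.27 -1.34]
```

View pics/t6c.png

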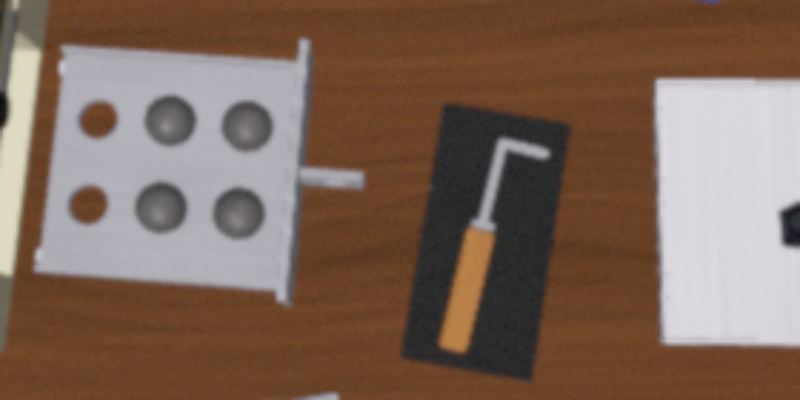

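All four balls are in wells (crop (170,120), (247,125), (160,207), (238,212)) and the hook is on its mat. I push the tray home with closed fingers on the lug's end, the wrist camera turned away from the oven.

Run:
```python
from h import *
exT=RT[:,0]; P=lambda s:F0+exT*s
ori=down(YT-np.pi)
for s in (-110,204): print(env.inverse_kinematics([*P(s),54],ori))
env.move_to([*P(-120),160],ori); st()
jaws.grip(0.0)
env.line_to([*P(-120),54]); st()
for s in (-80,-40,0,60,120,170,195):
    env.line_to([*P(s),54],velocity=70); o=env.get_obs(); print(s,o['tcp_pos'].round(1),o['ft_force'].round(1))
    if -o['ft_force'][:2]@exT>20: print('blocked'); break
else:
    for s in range(198,226,3):
        env.line_to([*P(s),54],velocity=25); o=env.get_obs(); f=-o['ft_force'][:2]@exT; print(s,o['tcp_pos'].round(1),round(f,1))
        if f>15: break
st()
s,c=snap('scene','s7'); cv2.imwrite('pics/s7c.png',cv2.resize(s[20:200,290:530],(800,600)))
```

```text
[-0.88281428  0.89155732  1.12646069  2.05106574 -1.05038266  0.94362655
 -2.4149725 ]
[ 0.23208158  1.17687652 -1.30982667  1.69690026  1.19615963  1.28216924
  1.67411451]
t73.6 [514.6  -7.4 159.7] [ 3.141  0.    -1.682] op0.800 gf0.0 F [-0.4 -0.1 -0.2] q [-0.99  0.81  1.36  2.01 -0.9   1.13 -2.48]
t75.1 [515.4  -7.2  54.6] [-3.141 -0.    -1.681] op0.003 gf0.0 F [-0.3  0.3  1.8] q [-0.88  0.92  1.16  2.05 -1.08  0.97 -2.37]
-80 [519.2  32.8  54. ] [0.9 0.3 0.3]
-40 [523.7  72.9  53.9] [ 0.6 -0.  -0. ]
0 [528.  112.1  54. ] [ 1.   0.4 -0.1]Traceback (most recent call last):
  File "<stdin>", line 9, in <module>
bench.IKError: the arm cannot follow that straight line within its joint ranges
```

Run:
```python
from h import *
exT=RT[:,0]; P=lambda s:F0+exT*s
ori=down(YT-np.pi)
env.line_to([*P(-35),54]); env.line_to([*P(-45),200]); st()
env.goto_joints([-0.3,0.2,0.2,1.7,-0.2,1.24,0.0]); st()
env.goto_joints([0.5,0.25,-0.75,1.76,.17,1.21,1.9]); st()
env.move_to([*P(-35),200],ori); st()
print(env.inverse_kinematics([*P(220),54],ori))
```

```text
t78.8 [522.7  68.  199.2] [ 3.14   0.    -1.681] op0.005 gf0.0 F [-0.3  0.4  0.1] q [-1.16  0.94  1.54  1.95 -0.98  1.33 -2.55]
t81.0 [544.1  94.9 353. ] [ 3.142 -0.15   1.609] op0.004 gf0.0 F [ 0.5 -1.3 -0.6] q [-0.3   0.2   0.2   1.7  -0.2   1.24 -0.  ]
t82.7 [521.4  48.2 322.8] [ 3.128 -0.004 -2.517] op-0.002 gf0.0 F [-0.3 -1.2 -0.1] q [ 0.5   0.25 -0.75  1.76  0.17  1.21  1.9 ]
t83.3 [524.7  77.8 200.4] [-3.142  0.    -1.684] op0.001 gf0.0 F [ 0.5  0.  -0.2] q [ 0.47  0.43 -0.83  1.89  0.38  0.99  2.5 ]
[-0.0915471   0.80974793 -0.70474754  1.68047559  0.64374921  0.89721492
  1.97170282]
```

Run:
```python
from h import *
exT=RT[:,0]; P=lambda s:F0+exT*s
env.move_to([*P(-35),200],down(-1.9)); env.line_to([*P(-35),54]); st()
for s in (0,60,120,170,195,*range(198,226,3)):
    env.line_to([*P(s),54],velocity=60 if s<196 else 25); o=env.get_obs(); f=-o['ft_force'][:2]@exT; print(s,o['tcp_pos'].round(1),round(f,1))
    if f>15: break
st()
s,c=snap('scene','s7'); cv2.imwrite('pics/s7c.png',cv2.resize(s[20:200,290:530],(800,600)))
```

```text
t84.7 [524.9  77.9  54.8] [-3.14e+00  1.00e-03 -1.90e+00] op0.000 gf0.0 F [0.1 0.6 0.9] q [ 0.3   0.63 -0.63  1.97  0.56  0.72  2.14]
0 [528.  112.5  53.9] 0.7
60 [534.7 172.4  54.1] -0.6
120 [541.3 232.   54.1] -0.4
170 [546.8 281.8  54.1] -0.4
195 [549.5 306.7  54.1] -0.5
198 [549.9 309.2  54. ] -0.3
201 [550.2 311.8  53.8] 1.3
204 [550.5 315.3  53.9] 1.2
207 [550.8 317.3  53.8] 5.2
210 [550.8 317.4  53.8] 11.4
213 [550.8 317.5  53.8] 17.9
t90.9 [550.8 317.5  53.8] [-3.141 -0.012 -1.903] op0.002 gf9.4 F [ -7.1 -17.2  13.4] q [-0.14  0.77 -0.61  1.7   0.56  0.87  1.81]
```

```bash
ls pics | tail -3
```

```text
w_hook.png
w_lug.png
w_pre.png
```

The push stopped firmly. I've used my picture views, so I'll retreat and compare the tray and lug numerically with the initial image.

Run:
```python
from h import *
exT=RT[:,0]; P=lambda s:F0+exT*s
env.line_to([*P(200),54],velocity=40); env.line_to([*P(130),54]); env.line_to([*P(100),300]); env.move_to([430,-300,330],down(-1.9)); st()
t,c=snap('top','t8'); a=cv2.imread('pics/top0.png')
s,_=snap('scene','s8'); b=cv2.imread('pics/scene0.png')
for n,i0,i1,(y0,y1,x0,x1) in (('top lug',a,t,(185,225,205,245)),('top plate',a,t,(150,255,190,225)),('scene lug',b,s,(95,170,345,430)),('hook',a,t,(185,285,340,400)),('bystanders',a,t,(120,155,325,460))):
    p=i0[y0:y1,x0:x1].astype(np.float32).mean(2); q=i1[y0:y1,x0:x1].astype(np.float32).mean(2)
    (sh,r)=cv2.phaseCorrelate(p,q,cv2.createHanningWindow(p.shape[::-1],cv2.CV_32F)); print(n,np.abs(p-q).mean().round(2),np.round(sh,2),round(r,2))
```

```text
t97.7 [ 430.1 -299.8  329.9] [ 3.141  0.    -1.899] op0.003 gf0.0 F [-0.5 -0.2 -0.4] q [-0.49  0.44  1.37  1.8  -0.45  1.28 -2.46]
top lug 2.58 [-3.27 -0.39] 0.77
top plate 11.68 [0.18 0.05] 0.71
scene lug 5.26 [ 0.68 -0.19] 0.93
hook 3.04 [1.18 0.39] 1.02
bystanders 2.57 [ 0.42 -0.06] 1.03
```

Run:
```python
import cv2,numpy as np
for f0,f1,rows,cs in (('top0','t8',(203,204,205,206),(205,240)),('top0','t8',(170,180,240),(190,222))):
    for r in rows:
        for f in (f0,f1):
            g=cv2.imread(f'pics/{f}.png').mean(2); print(f,r,g[r,cs[0]:cs[1]].astype(int).tolist())
for f in('scene0','s8'):
    g=cv2.imread(f'pics/{f}.png').mean(2); print(f,g[135,355:395].astype(int).tolist()); print(f,g[140,355:395].astype(int).tolist())
```

```text
top0 203 [125, 93, 107, 140, 166, 170, 172, 173, 173, 174, 170, 169, 168, 167, 166, 164, 163, 164, 159, 161, 157, 159, 158, 157, 144, 112, 82, 72, 76, 66, 71, 72, 70, 69, 70]
t8 203 [151, 167, 171, 168, 170, 169, 173, 171, 171, 171, 168, 167, 166, 166, 164, 163, 161, 160, 159, 156, 155, 138, 102, 78, 73, 70, 64, 69, 72, 74, 68, 64, 67, 71, 72]
top0 204 [131, 91, 101, 129, 157, 163, 164, 166, 170, 169, 169, 171, 169, 172, 168, 170, 170, 170, 172, 170, 171, 171, 170, 172, 158, 120, 87, 77, 76, 75, 72, 71, 73, 72, 76]
t8 204 [134, 147, 157, 158, 162, 162, 164, 163, 167, 166, 166, 167, 168, 167, 167, 166, 167, 168, 170, 167, 165, 145, 107, 83, 72, 72, 67, 72, 71, 70, 69, 72, 70, 69, 73]
top0 205 [128, 94, 89, 104, 122, 133, 143, 149, 150, 151, 156, 156, 153, 154, 158, 163, 165, 166, 168, 168, 166, 167, 168, 167, 153, 116, 91, 83, 81, 77, 72, 75, 77, 75, 73]
t8 205 [105, 118, 130, 139, 142, 147, 148, 147, 148, 147, 149, 154, 160, 160, 162, 160, 163, 164, 163, 162, 157, 136, 107, 88, 83, 77, 75, 68, 71, 74, 70, 68, 70, 72, 75]
top0 206 [119, 92, 89, 90, 93, 102, 118, 131, 137, 138, 139, 14
[... 1187 characters left out ...]
0, 76, 67, 68, 65, 93, 137, 171, 179, 166, 142, 108, 100, 105, 109, 109, 109, 110, 106, 106, 108, 105, 107, 107, 107, 105, 108, 104, 107]
scene0 [62, 72, 73, 74, 75, 70, 75, 72, 65, 73, 69, 69, 68, 67, 77, 101, 108, 108, 104, 98, 155, 179, 164, 130, 112, 104, 102, 104, 108, 106, 105, 109, 107, 109, 106, 109, 107, 106, 106, 106]
s8 [68, 66, 70, 66, 68, 68, 67, 65, 69, 72, 69, 72, 76, 70, 69, 71, 67, 121, 167, 180, 167, 138, 108, 106, 102, 102, 106, 104, 107, 104, 109, 106, 106, 103, 106, 102, 105, 106, 107, 107]
s8 [66, 71, 69, 74, 69, 68, 71, 69, 67, 72, 68, 70, 67, 70, 67, 66, 91, 104, 108, 104, 146, 178, 178, 154, 119, 104, 87, 96, 107, 132, 123, 105, 99, 104, 104, 107, 109, 105, 104, 102]
```

The tray is now about 7 mm further in than at the start. It began slightly ajar, which matches the shorter pull, so it is fully home. I hand the job in.

```bash
python3 -c "
from bench import job_done
print(job_done())"
```

```text
the job is handed in; nothing more can be done
None
```

I handed the job in at about 98 s: I drew the tray out to its stop with the hook, laid the hook back on its mat, set all four balls into wells, and pushed the tray home to a firm stop; the balls were last seen seated before the push and no verdict came back.

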